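# Seat a three-arm rotor on the flatted shaft of its drive and swing the keeper over it

## Task

The three-arm rotor has only been slipped loosely over the tip of the drive's shaft, where it rests high because its D-shaped bore is not turned to match the flat of the shaft. Turn the rotor (pushing round on an arm is enough) until its red arm lies over the red line on the drive and it sinks fully home on the shaft, pressing its hub down if it hangs; then push the yellow keeper fork all the way shut over the hub, and let go of everything. Leave the vial, the beaker and the petri dish beside the drive where they are.

Things in the scene. Friction and masses are not known exactly. Their poses are not given: they have to be found in the camera images.
- drive: White drive unit, fixed: housing 160 (x) x 205 (y) x 40 mm high, y from -85 to +120. Origin on the worktop plane straight under the vertical shaft axis. The shaft does not turn. A red line on the housing top runs from the shaft along the drive's own -x, the side that the shaft's flat faces. The post at y = +90 mm, radius 10, 88 mm high, carries the keeper.
- shaft_seat (a point): On the shaft axis at the top of the shoulder (radius 18 mm), 46 mm above the worktop; axes as the drive. The hub's underside rests here when home. Above it the shaft is a D (radius 12 mm, flat 7 mm from the axis facing the drive's -x, top edge chamfered) up to 60 mm above the worktop, then a round pilot of radius 6 mm up to 98 mm.
- rotor: Loose rotor, 0.25 kg: aluminium hub, radius 21, 40 mm high, three arms 120 degrees apart. Origin on its axis at the hub's underside, z up. Starts on the pilot, underside 60 mm above the worktop, slightly tilted, free to turn, at least 0.7 rad off. When its yaw matches the drive's (within about 0.15 rad) it drops 14 mm by its weight; pushed sideways meanwhile, it may hang until let go or pressed.
- red_tip (a point): Top centre of the end pocket of the rotor's red arm (the other two are blue), 55 mm out along the rotor's own -x, 30 mm above its underside. Each arm is 12 mm wide, 14 to 26 mm above the underside, ending in a pocket of radius 12 mm centred here, 14 to 30 mm. The bore's lower 14 mm is a D (radius 12.8, flat 7.7 mm from the axis, on the red arm's side), the rest round, radius 6.7.
- index_mark (a point): Point in the air above the drive's red line: 55 mm from the shaft axis along the drive's -x, 60 mm above the worktop. The red arm's pocket lies on it when the rotor is seated.
- keeper (a joint): Angle of the yellow keeper fork about its vertical pivot: 0 is fully shut, against a stop, bar pointing from pivot to shaft, two prongs either side of the pilot above the hub; 1.57 points along the drive's -x; starts 1.2 to 1.9. It shuts anticlockwise seen from above, stays where left, needs about 1 N at its knob. The hub blocks it unless the rotor is home.
- keeper_pivot (a point): Pivot axis of the keeper at the fork's underside: 90 mm from the shaft axis along the drive's +y, 89 mm above the worktop. The fork is 7 mm thick and reaches 108 mm from the pivot.
- keeper_knob (a point): Top centre of the keeper's black knob: radius 7 mm, from 96 to 113 mm above the worktop. Seen from the pivot it lies 45 mm out along the bar's direction (toward the shaft when shut) and 9 mm to the trailing side, so push it from that side.
- vial_1: Bystander: small screw-cap vial with black cap, 22 mm wide, 50 mm high, standing; origin under its centre.
- beaker_b: Bystander: small glass beaker, 54 mm wide, 70 mm high; origin under its centre.
- petri_00: Bystander: petri dish, 60 mm wide, 15 mm high; origin under its centre.
Things that resemble listed ones, but are neither listed nor needed, are in the scene too. Of the things like the rotor, leave any that is pink; of the rest the smaller one is meant.

How it is judged:
By the outcome, as a careful person would: the job done as asked, in the order asked, and still so for the second after the job is handed in, with the robot touching nothing.
It also fails if it takes over 67 s, if anything falls off the work surface, if the arm or the gripper's body presses on something with over 40 N, if the wrist force passes 120 N, or if a joint passes its speed limit or range.

## Robot

A 6-joint arm with a two-finger parallel gripper is mounted at the origin on a cart in front of the work surface, level with it; the furniture and walls round the work are solid. World frame = base frame: x ahead of the robot, y to its left, z up, the work surface at z = 0. Lengths are in m, angles in rad, forces in N, time in s.
With the tool pointing down it reaches from about 0.3 to 0.875 m from the base axis. Payload 4.2 kg.
Tool frame: the origin (TCP) lies at the very end of the fingers, on their centre line; the grasp point (between the pads) lies 19 mm behind it; z points along the fingers, y is the line along which they close (so a half turn about z gives the same grasp; the last joint's range is limited). The gripper opens to 85 mm and grips with 20 to 120 N. Pads are 22 mm wide; open, the fingers measure 114 mm over their backs; the gripper's body (76 mm by 85 mm) begins 54 mm behind the grasp point. The pads swing forward as they close: fully open they stand 13 mm farther back than shut.
Start: joints at [-1.171, 0.32, 1.565, -0, 1.257, -0.02], TCP at [0.234, -0.525, 0.231] pointing down, gripper open.
Joint ranges: [-3.11, 3.11], [-0.84, 2.01], [0.21, 2.61], [-1.34, 4.49], [0.05, 2.63], [-2.56, 2.56]. Speed limits (rad/s): [2.57, 2.57, 3.14, 3.14, 3.14, 3.14].

## Interface

Orientations are given as [roll, pitch, yaw] about the fixed x, y, z axes, in that order (R = Rz(yaw) Ry(pitch) Rx(roll)).
In Python, from plant import * gives the robot as it stands. The module is installed in compiled form; this text tells all that it offers.
- The arm moves only by the shell command python3 -m inch 'ROWS'. ROWS is a JSON object of lists of equal length, an entry for each row: "grip": the gripper command: -1 is fully open, 1 is shut, values between are in proportion; "translation": the shift along the tool's x, y, z scaled (see below), a list of three; "turn": the turn, a rotation vector about the tool's x, y, z scaled (see below), a list of three. In form: {"grip": [grip, ...], "translation": [[tx, ty, tz], ...], "turn": [[rx, ry, rz], ...]}. A call has 1 to 12 rows; each row shifts and turns the commanded pose from where the row before left it, along the tool's axes as they then stand; what a row does not reach is not made up. The controller multiplies each number of a shift by 0.05 m and each number of a turn by 0.08 rad. A row lasts 1/10 s, in which the tool goes at most 50 mm and 8.59 degrees, less where a joint would pass 70% of its speed; a pose out of reach is approached as far as the arm can. A call with a number of a shift or a turn outside -1 to 1 is refused whole. A call with a gripper value outside its range is refused whole. The fingers move at their own pace and stop on an object; the grip force is fixed at half the most. Time passes only in rows, so rows that do not move let the fingers close. It gives the time, the measured TCP pose, the force, the opening and the grip force at its end, in the units of the state.
- sense(): the state, without advancing time (a new reading comes with each control period).
- capture(name): name is "side" or "top" or "wrist"; returns the picture (480x640x3 uint8, red, green, blue); there is no depth.
- get_calibration(name): a dict with "intrinsics" (3x3 intrinsics, pixels), "R" (3x3) and "t" (3): a world point X has camera coordinates R X + t; the wrist camera has in their place "T_tool_cam" (4x4, takes a point from camera to tool coordinates, whose origin is the TCP and whose axes are the flange's). Camera axes: x right, y down, z forward; pixel columns grow to the right and rows downward; lengths in m; the calibration is good to about 2 mm. A picture is of the moment at which its call begins: read the wrist's pose just before it. get_calibration takes no time and is no camera call.
- close_job(): hands the job in; it is judged then, once.
The state is a dict: "time": time; "qpos": joint angles; "qd": joint speeds; "tau": joint torques, N m; "eef_pos": TCP position; "tool_rot": TCP orientation; "force": force on the tool from outside, world axes, zero at the start; "ft_torque": the same for the moment, N m; "width": finger opening in m; "grip_force": force on a finger pad.
Only numpy, scipy, OpenCV 4.12 (cv2) and the standard library are available. Lean on these libraries where they do the work, as an engineer would, in place of code of your own. Each camera call takes 0.05 s, during which the arm holds its last target. There are 200 camera calls.

## Working session

There is one attempt and no reset: what is moved stays moved. The work goes in short steps, Python scripts to look and compute and a shell command to move; the robot and the scene stay as the last step left them, time stands still between calls to the robot, and variables do not carry over. Pictures are saved under pics/ and viewed, at most 10 in all, crops included, and the job is handed in when it is done.

```bash
mkdir -p pics; python3 - <<'E'
from plant import *
import cv2
for n in ("top","side"):
    cv2.imwrite(f"pics/{n}0.png",capture(n)[:,:,::-1])
    c=get_calibration(n);print(n,c)
print(get_calibration("wrist"));s=sense();print(s)
E
```

```text
top {'intrinsics': array([[489.80848986,   0.        , 325.54466306],
       [  0.        , 489.80848986, 238.43347089],
       [  0.        ,   0.        ,   1.        ]]), 'R': array([[ 0.02801753, -0.99884916, -0.03892792],
       [-0.99589029, -0.02453686, -0.08718074],
       [ 0.08612524,  0.04121052, -0.99543163]]), 't': array([-0.05431061,  0.59174156,  0.89247811])}
side {'intrinsics': array([[605.31343965,   0.        , 318.06494666],
       [  0.        , 605.31343965, 240.06788318],
       [  0.        ,   0.        ,   1.        ]]), 'R': array([[-0.93033259, -0.36645272,  0.0139169 ],
       [-0.2190717 ,  0.52493358, -0.82246722],
       [ 0.2940899 , -0.76821686, -0.56864223]]), 't': array([0.48879568, 0.24122803, 0.78791225])}
{'intrinsics': array([[431.41613887,   0.        , 327.19535371],
       [  0.        , 431.41613887, 241.69194912],
       [  0.        ,   0.        ,   1.        ]]), 'T_tool_cam': array([[ 3.14359336e-04, -9.50263215e-01, -3.11447787e-01,
         7.98487762e-02],
       [ 9.99999923e-01,  2.25081206e-04,  3.22599567e-04,
         1.20794887e-03],
       [-2.36453458e-04, -3.11447864e-01,  9.50263212e-01,
        -1.41852470e-01],
       [ 0.00000000e+00,  0.00000000e+00,  0.00000000e+00,
         1.00000000e+00]])}
{'time': 0.1, 'qpos': array([-1.17097660e+00,  3.20190929e-01,  1.56553742e+00,  3.93662871e-05,
        1.25742638e+00, -1.99820189e-02]), 'qd': array([-0.00022187, -0.00082918, -0.00165366, -0.00124192,  0.00049063,
        0.00121318]), 'tau': array([ 1.23028658e-03, -4.16407979e+01, -2.34704286e+01,  4.45605110e-05,
        4.85312543e-03,  4.32836060e-06]), 'eef_pos': array([ 0.23421217, -0.52466798,  0.23059524]), 'tool_rot': array([-3.14003164e+00, -6.86340083e-05,  4.19789527e-01]), 'force': array([0.57689053, 0.41301756, 0.72138765]), 'ft_torque': array([-0.02678412,  0.01180176,  0.04916874]), 'grip_force': 0.0, 'width': 0.08536118339672473}
```

View pics/top0.png

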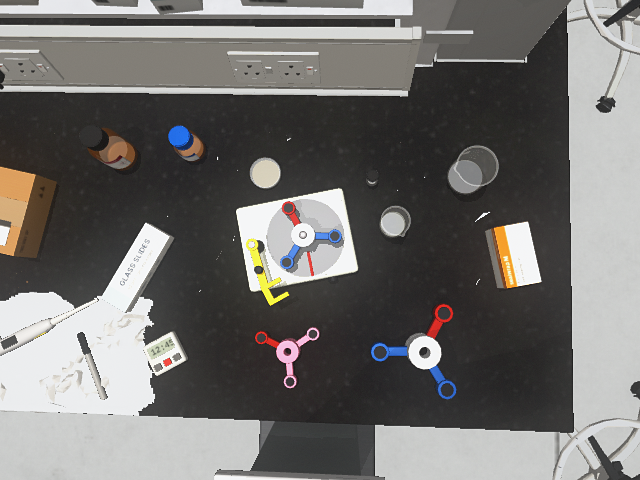

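View pics/side0.png

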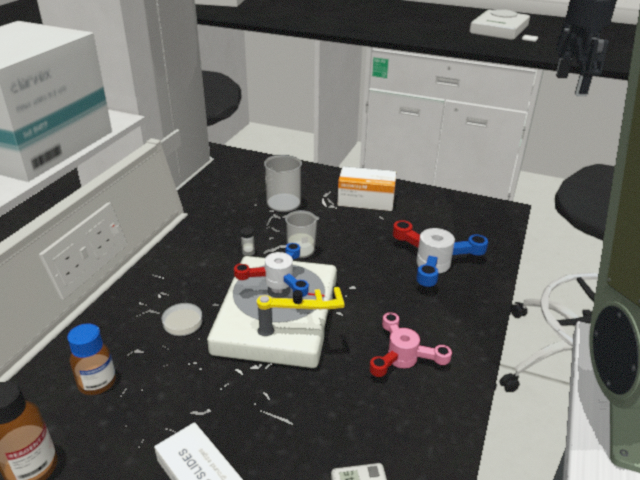

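Rotor candidates in the top view are pink (288,351), a large blue/red one (424,352), and a small one on the drive (303,235). Pink is excluded and the smaller of the rest is the one on the drive. I'll check that choice in a close crop.

```bash
python3 - <<'E'
import cv2,numpy as np
t=cv2.imread("pics/top0.png")[180:310,230:365];s=cv2.imread("pics/side0.png")[225:370,205:355]
t=cv2.resize(t,(400,385),interpolation=3);s=cv2.resize(s,(400,385),interpolation=3)
cv2.imwrite("pics/crop0.png",np.hstack([t,s]))
print(400/135,385/130,400/150,385/145)
E
```

```text
2.962962962962963 2.9615384615384617 2.6666666666666665 2.6551724137931036
```

View pics/crop0.png

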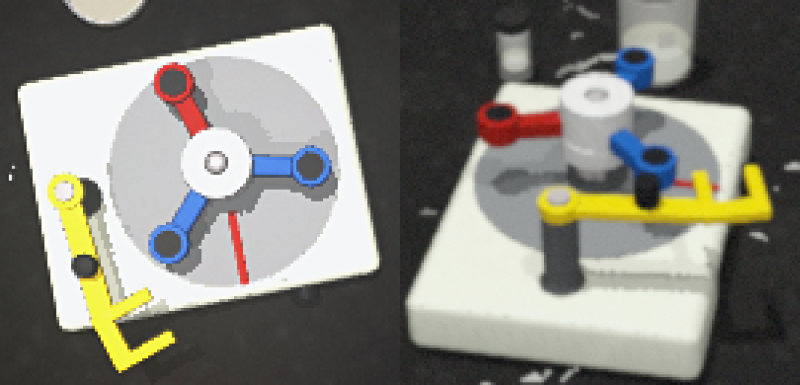

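The crop confirms the choice: the small red/blue rotor sits on the drive. In the crop, the hub is at (215,162), the red pocket at (174,83), the fork pivot at (64,190) and the knob at (85,265). The red line runs (232,213) to (244,284).

```bash
cat > h.py <<'E'
from plant import *
import numpy as np, cv2
from scipy.spatial.transform import Rotation as Ro
def cal(n):
    c=get_calibration(n); return np.array(c["intrinsics"]),np.array(c["R"]),np.array(c["t"])
def tri(a,b,n=("top","side")):
    P=[cal(x)[0]@np.c_[cal(x)[1],cal(x)[2]] for x in n]
    X=cv2.triangulatePoints(P[0],P[1],np.array(a,float).reshape(2,1),np.array(b,float).reshape(2,1)).ravel();return X[:3]/X[3]
def onz(p,z,n="top"):
    K,R,t=cal(n);d=R.T@np.linalg.inv(K)@np.array([*p,1.]);o=-R.T@t;return o+d*(z-o[2])/d[2]
E
python3 - <<'E'
from h import *
np.set_printoptions(precision=4,suppress=True)
T=lambda u,v:(230+u/2.963,180+v/2.9615)
S=lambda u,v:(205+u/2.6667,225+v/2.655)
for n,a,b in [("pilot",(215,162),(197,95)),("red",(174,83),(98,117)),("blueR",(311,166),(235,65)),("blueL",(168,245),(255,157)),("pivot",(64,190),(158,195)),("knob",(85,265),(248,180))]:
    print(n,tri(T(*a),S(*b)))
for p in[(232,213),(244,284)]:print("line",onz(T(*p),.04))
print("pilot z.098",onz(T(215,162),.098),"pivot .096",onz(T(64,190),.097),"knob .113",onz(T(85,265),.113),"red.09",onz(T(174,83),.09))
for p in [(20,85),(330,25),(380,270),(62,330)]:print("corner",onz(T(*p),.04))
for n,p,z in[("vial",(372,177),.05),("beaker",(395,221),.03),("petri",(265,172),.01)]:print(n,onz(p,z))
E
```

```text
pilot [ 0.5915 -0.002   0.0967]
red [0.6398 0.0252 0.0861]
blueR [ 0.5922 -0.0576  0.0806]
blueL [0.5437 0.0254 0.0869]
pivot [0.5731 0.0859 0.0976]
knob [0.5294 0.0698 0.1092]
line [ 0.566  -0.0083  0.04  ]
line [ 0.5222 -0.0171  0.04  ]
pilot z.098 [ 0.5921 -0.0018  0.098 ] pivot .096 [0.5736 0.0862 0.097 ] knob .113 [0.5299 0.0693 0.113 ] red.09 [0.6392 0.0247 0.09  ]
corner [0.6432 0.1279 0.04  ]
corner [ 0.6855 -0.0661  0.04  ]
corner [ 0.5331 -0.1008  0.04  ]
corner [0.4907 0.0949 0.04  ]
vial [ 0.706  -0.1218  0.05  ]
beaker [ 0.6282 -0.1671  0.03  ]
petri [0.7204 0.0828 0.01  ]
```

```bash
python3 -m inch '{"grip":[1,1,1,1,1,1,1,1,1,1,1,1],"translation":[[0.4,-0.27,0],[0.75,-0.5,0],[0.75,-0.5,0.1],[0.75,-0.5,0.1],[0.75,-0.5,0.1],[0.75,-0.5,0.1],[0.75,-0.5,0.1],[0.75,-0.5,0.1],[0.75,-0.5,0.1],[0.75,-0.5,0.1],[0.6,-0.4,0.1],[0.4,-0.27,0.1]],"turn":[[0,0,0],[0,0,0],[0,0,0],[0,0,0],[0,0,0],[0,0,0],[0,0,0],[0,0,0],[0,0,0],[0,0,0],[0,0,0],[0,0,0]]}'
```

```text
time: 1.3
eef_pos: [0.4965, -0.1083, 0.1808]
tool_rot: [-3.141, 0.0, 0.422]
force: [-0.2, -1.3, -0.7]
width: -0.0001
grip_force: 0.0
```

```bash
python3 -m inch '{"grip":[1,1,1,1,1,1,1,1,1,1],"translation":[[0.5,-0.33,0.1],[0.5,-0.33,0.1],[0.4,-0.27,0.1],[0.25,-0.17,0.1],[0.1,-0.08,0.2],[0,0,0.3],[0,0,0.4],[0,0,0.3],[0,0,0],[0,0,0]],"turn":[[0,0,0],[0,0,0],[0,0,0],[0,0,0],[0,0,0],[0,0,0],[0,0,0],[0,0,0],[0,0,0],[0,0,0]]}'
```

```text
time: 2.3
eef_pos: [0.5511, -0.0216, 0.1011]
tool_rot: [-3.141, 0.001, 0.419]
force: [-0.3, -0.1, 0.6]
width: -0.0001
grip_force: 0.0
```

```bash
python3 - <<'E'
from h import *
cv2.imwrite("pics/w1.png",np.hstack([cv2.resize(capture("top")[180:310,230:365],(400,385)),cv2.resize(capture("side")[205:370,200:360],(400,385))])[:,:,::-1])
print(sense()["qpos"],sense()["eef_pos"])
E
```

```text
[-5.96619020e-02  3.97725108e-01  1.80148581e+00 -2.11133587e-04
  9.40872165e-01  1.09197105e+00] [ 0.55192    -0.02150163  0.10208246]
```

View pics/w1.png

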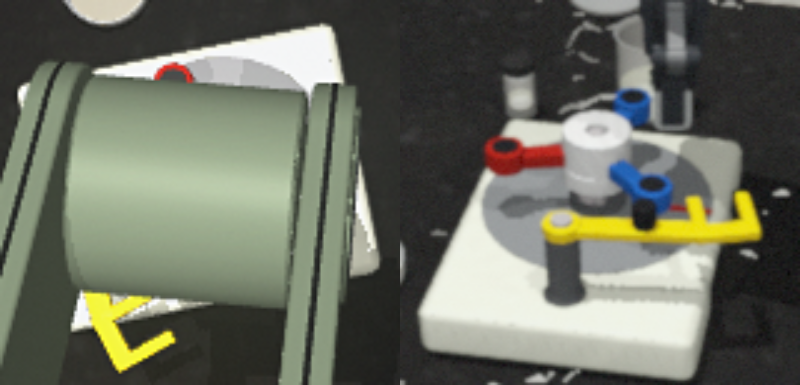

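The shut fingertips are in the gap between the two blue arms (side crop about (675,110)), clear of the fork. Next I descend and orbit anticlockwise against the right-hand blue arm.

```bash
python3 -m inch '{"grip":[1,1,1,1,1,1,1,1,1,1],"translation":[[0,0,0.3],[0,0,0.3],[0,0,0.2],[0,0,0],[0.003,0.071,0],[0.003,0.071,0],[0.003,0.071,0],[0.003,0.071,0],[0.003,0.071,0],[0.003,0.071,0]],"turn":[[0,0,-0.3],[0,0,-0.3],[0,0,0],[0,0,0],[0,0,-1],[0,0,-1],[0,0,-1],[0,0,-1],[0,0,-1],[0,0,-1]]}'
python3 -m inch '{"grip":[1,1,1,1,1,1,1,1,1,1],"translation":[[0.003,0.071,0],[0.003,0.071,0],[0.003,0.071,0],[0.003,0.071,0],[0.003,0.071,0],[0.003,0.071,0],[0.003,0.071,0],[0.003,0.071,0],[0,0,0],[0,0,0]],"turn":[[0,0,-1],[0,0,-1],[0,0,-1],[0,0,-1],[0,0,-1],[0,0,-1],[0,0,-1],[0,0,-1],[0,0,0],[0,0,0]]}'
python3 - <<'E'
from h import *
cv2.imwrite("pics/w2.png",np.hstack([capture("wrist")[::2,::2],cv2.resize(capture("side")[205:370,200:360],(240,240))])[:,:,::-1])
E
```

```text
time: 3.4
eef_pos: [0.566, -0.0373, 0.0624]
tool_rot: [3.14, -0.001, 0.951]
force: [-0.6, -0.7, 0.0]
width: -0.0001
grip_force: 0.0
time: 4.4
eef_pos: [0.5923, -0.0454, 0.0619]
tool_rot: [3.141, 0.0, 1.586]
force: [0.2, -0.2, 0.0]
width: -0.0003
grip_force: 0.0
```

View pics/w2.png

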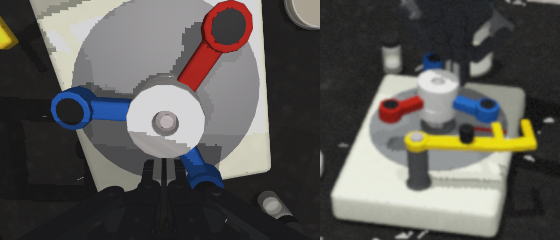

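The wrist picture shows the fingers turning the right-hand blue arm (205,170); the red arm is now at (228,25). I'll keep orbiting.

```bash
python3 -m inch '{"grip":[1,1,1,1,1,1,1,1,1,1,1,1],"translation":[[0.003,0.071,0],[0.003,0.071,0],[0.003,0.071,0],[0.003,0.071,0],[0.003,0.071,0],[0.003,0.071,0],[0.003,0.071,0],[0.003,0.071,0],[0.003,0.071,0],[0.003,0.071,0],[0.003,0.071,0],[0.003,0.071,0]],"turn":[[0,0,-1],[0,0,-1],[0,0,-1],[0,0,-1],[0,0,-1],[0,0,-1],[0,0,-1],[0,0,-1],[0,0,-1],[0,0,-1],[0,0,-1],[0,0,-1]]}'
python3 -m inch '{"grip":[1,1,1,1,1,1,1,1,1,1,1,1],"translation":[[0.003,0.071,0],[0.003,0.071,0],[0.003,0.071,0],[0.003,0.071,0],[0.003,0.071,0],[0.003,0.071,0],[0.003,0.071,0],[0.003,0.071,0],[0.003,0.071,0],[0.003,0.071,0],[0,0,0],[0,0,0]],"turn":[[0,0,-1],[0,0,-1],[0,0,-1],[0,0,-1],[0,0,-1],[0,0,-1],[0,0,-1],[0,0,-1],[0,0,-1],[0,0,-1],[0,0,0],[0,0,0]]}'
python3 - <<'E'
from h import *
np.set_printoptions(precision=4,suppress=True)
T=np.eye(4);s=sense();T[:3,:3]=Ro.from_euler("xyz",s["tool_rot"]).as_matrix();T[:3,3]=s["eef_pos"]
w=capture("wrist");sd=capture("side")
cv2.imwrite("pics/w3.png",np.hstack([w,cv2.resize(sd[205:370,200:360],(160,480))])[:,:,::-1])
c=get_calibration("wrist");K=c["intrinsics"];M=T@c["T_tool_cam"]
h=cv2.cvtColor(w,cv2.COLOR_RGB2HSV)
m=(((h[...,0]<8)|(h[...,0]>172))&(h[...,1]>150)&(h[...,2]>70)).astype(np.uint8)
n,l,st,ce=cv2.connectedComponentsWithStats(m)
for i in range(1,n):
    if st[i,4]<100: continue
    v,u=np.nonzero(l==i)
    d=(M[:3,:3]@np.linalg.inv(K)@np.vstack([u,v,np.ones(len(u))]));o=M[:3,3][:,None]
    P=o+d*(0.082-o[2])/d[2]-np.array([[.592],[-.002],[0]])
    far=np.hypot(*P[:2]);a=np.arctan2(P[1],P[0])
    print(st[i],far.min(),far.max(),"ang",np.median(a)%(2*np.pi))
E
```

```text
time: 5.7
eef_pos: [0.6281, -0.0258, 0.0615]
tool_rot: [3.142, 0.001, 2.55]
force: [0.7, -0.4, -0.5]
width: 0.0
grip_force: 0.2
time: 6.9
eef_pos: [0.6345, 0.0082, 0.0614]
tool_rot: [-3.141, -0.0, -2.937]
force: [-0.7, 0.3, 0.3]
width: -0.0
grip_force: 0.0
[ 316    0   16  133 1804] 0.027829154590872027 0.05992107365769508 ang 3.3617771958098075
[ 344    3  142  185 8047] 0.018515736010943685 0.06733146901961383 ang 2.8116863358025905
```

View pics/w3.png

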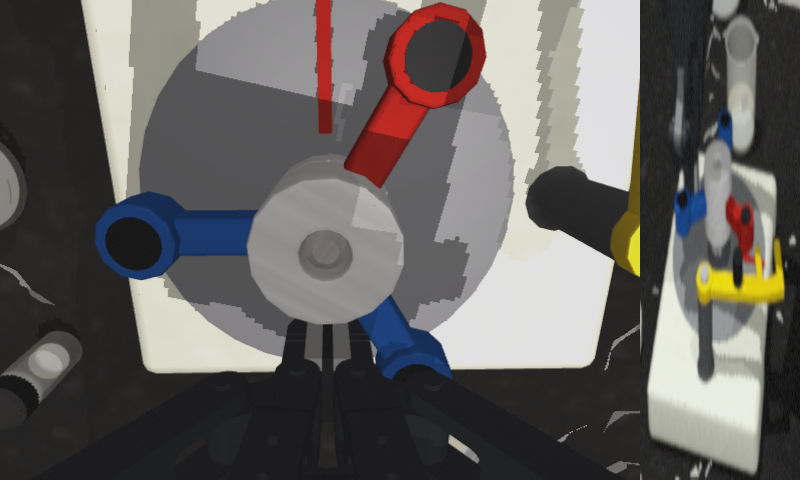

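The red line's inner end is at (325,130) and the red pocket at (436,55), about 0.54 rad short, so I go the rest of the way slowly.

```bash
python3 -m inch '{"grip":[1,1,1,1,1,1,1,1,1,1,1,1],"translation":[[0.003,0.071,0],[0.003,0.071,0],[0.003,0.071,0],[0.002,0.053,0],[0.001,0.035,0],[0.001,0.035,0],[0.001,0.035,0],[0.001,0.035,0],[0,0.018,0],[0,0.018,0],[0,0,0],[0,0,0]],"turn":[[0,0,-1],[0,0,-1],[0,0,-1],[0,0,-0.75],[0,0,-0.5],[0,0,-0.5],[0,0,-0.5],[0,0,-0.5],[0,0,-0.25],[0,0,-0.25],[0,0,0],[0,0,0]]}'
cat > red.py <<'E'
from h import *
import sys
np.set_printoptions(precision=4,suppress=True)
T=np.eye(4);s=sense();T[:3,:3]=Ro.from_euler("xyz",s["tool_rot"]).as_matrix();T[:3,3]=s["eef_pos"]
w=capture("wrist");sd=capture("side")
if len(sys.argv)>1:cv2.imwrite(sys.argv[1],np.hstack([w,sd])[::1,::1,::-1])
cv2.imwrite("pics/"+sys.argv[2],np.hstack([w[:,100:600],cv2.resize(sd[225:345,220:295],(300,480))])[:,:,::-1]) if len(sys.argv)>2 else 0
c=get_calibration("wrist");K=c["intrinsics"];M=T@c["T_tool_cam"]
def red(im):
    h=cv2.cvtColor(im,cv2.COLOR_RGB2HSV)
    m=(((h[...,0]<8)|(h[...,0]>172))&(h[...,1]>150)&(h[...,2]>70)).astype(np.uint8)
    return cv2.connectedComponentsWithStats(m)
n,l,st,ce=red(w)
for i in range(1,n):
    if st[i,4]<300: continue
    v,u=np.nonzero(l==i)
    d=(M[:3,:3]@np.linalg.inv(K)@np.vstack([u,v,np.ones(len(u))]));o=M[:3,3][:,None]
    for z in(.068,.082):
        P=o+d*(z-o[2])/d[2]-np.array([[.592],[-.002],[0]])
        far=np.hypot(*P[:2]);a=np.arctan2(P[1],P[0])
        print(z,st[i],far.min(),far.max(),"ang",np.median(a)%(2*np.pi))
print(s["eef_pos"],s["force"],s["qpos"][5])
E
python3 red.py pics/x.png w4.png
```

```text
time: 8.2
eef_pos: [0.6248, 0.0278, 0.0613]
tool_rot: [-3.142, -0.0, -2.436]
force: [-0.0, -0.5, 0.2]
width: -0.0004
grip_force: 0.1
0.068 [ 342   13  128  163 6682] 0.019809201226700414 0.067648079132792 ang 3.382030707795828
0.082 [ 342   13  128  163 6682] 0.020756623908575675 0.06386824502349026 ang 3.3830286472615088
[0.6248 0.0278 0.0613] [-0.0291 -0.4627  0.2022] -2.250304858310591
```

View pics/w4.png

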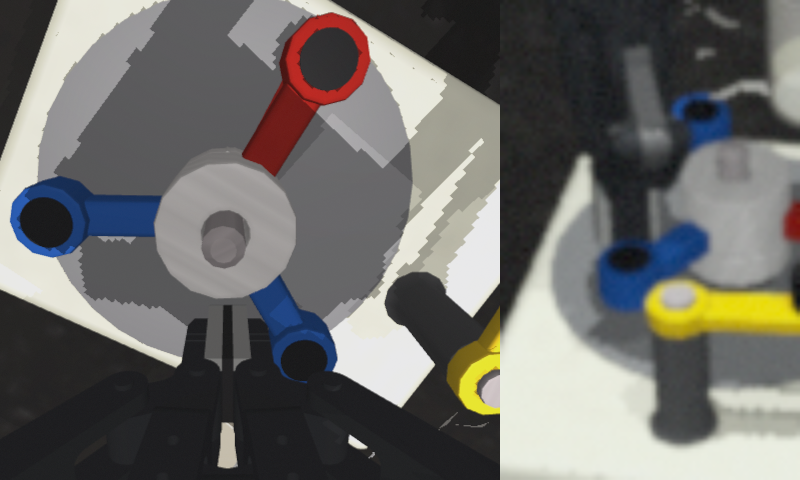

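The rotor has dropped. The pilot at (225,240) stands well above the hub in both views, and red covers the line. I'll back off, rise and turn the wrist for the keeper push.

```bash
python3 -m inch '{"grip":[1,1,1,1,1,1,1,1,1,1,1,1],"translation":[[0,-0.1,0],[0,-0.15,0],[0,-0.15,-0.1],[0,0,-0.5],[0,0,-0.5],[0,0,-0.5],[0,0,-0.5],[0,0,-0.3],[0,0,0],[0,0,0],[0,0,0],[0,0,0]],"turn":[[0,0,0],[0,0,0],[0,0,0],[0,0,0],[0,0,1],[0,0,1],[0,0,1],[0,0,1],[0,0,1],[0,0,1],[0,0,1],[0,0,1]]}'
python3 -m inch '{"grip":[1,1,1,1,1,1,1,1,1,1,1,1],"translation":[[0,0,0],[0,0,0],[0,0,0],[0,0,0],[0,0,0],[0,0,0],[0,0,0],[0,0,0],[0,0,0],[0,0,0],[0,0,0],[0,0,0]],"turn":[[0,0,1],[0,0,1],[0,0,1],[0,0,1],[0,0,1],[0,0,1],[0,0,1],[0,0,1],[0,0,1],[0,0,1],[0,0,1],[0,0,1]]}'
python3 -m inch '{"grip":[1,1,1,1,1,1,1,1,1,1,1,1],"translation":[[0,0,0],[0,0,0],[0,0,0],[0,0,0],[0,0,0],[0,0,0],[0,0,0],[0,0,0],[0,0,0],[0,0,0],[0,0,0],[0,0,0]],"turn":[[0,0,1],[0,0,1],[0,0,1],[0,0,1],[0,0,1],[0,0,1],[0,0,1],[0,0,1],[0,0,1],[0,0,1],[0,0,1],[0,0,1]]}'
python3 red.py pics/y.png
python3 - <<'E'
from h import *
s=sense();p=s["eef_pos"];R=Ro.from_euler("xyz",s["tool_rot"]).as_matrix()
print(s["tool_rot"],R.T@(np.array([.5276,.1015,.14])-p)/.05)
t=cv2.imread("pics/x.png");y=cv2.imread("pics/y.png")
cv2.imwrite("pics/w5.png",np.hstack([y[:,:640][::1,100:540],cv2.resize(y[225:345,640+210:640+300],(360,480))]))
E
```

```text
time: 9.5
eef_pos: [0.6383, 0.012, 0.1818]
tool_rot: [-3.141, 0.001, -3.079]
force: [0.5, 0.0, 0.1]
width: 0.0001
grip_force: 0.0
time: 10.7
eef_pos: [0.6383, 0.012, 0.1817]
tool_rot: [3.141, 0.0, 2.244]
force: [-0.5, 1.1, -0.5]
width: -0.0001
grip_force: 0.0
time: 11.9
eef_pos: [0.6383, 0.0121, 0.1817]
tool_rot: [3.141, -0.0, 1.284]
force: [-0.4, -0.0, 0.1]
width: -0.0001
grip_force: 0.0
0.068 [  0 205  20  65 867] 0.15193670255567038 0.16685684752271926 ang 2.676032065736868
0.082 [  0 205  20  65 867] 0.1427860102252949 0.1557199332479565 ang 2.6357091590390276
0.068 [ 169  280   61   49 1280] 0.024724217735745752 0.07000814667103948 ang 3.343177438330266
0.082 [ 169  280   61   49 1280] 0.020866655854479877 0.06165684417262567 ang 3.460999559819443
[0.6383 0.0121 0.1817] [-0.4282 -0.0201  0.0541] 0.2877690963257287
[ 3.14098867e+00 -6.14637274e-05  1.28747078e+00] [ 1.09757335 -2.62450652  0.83233797]
```

View pics/w5.png

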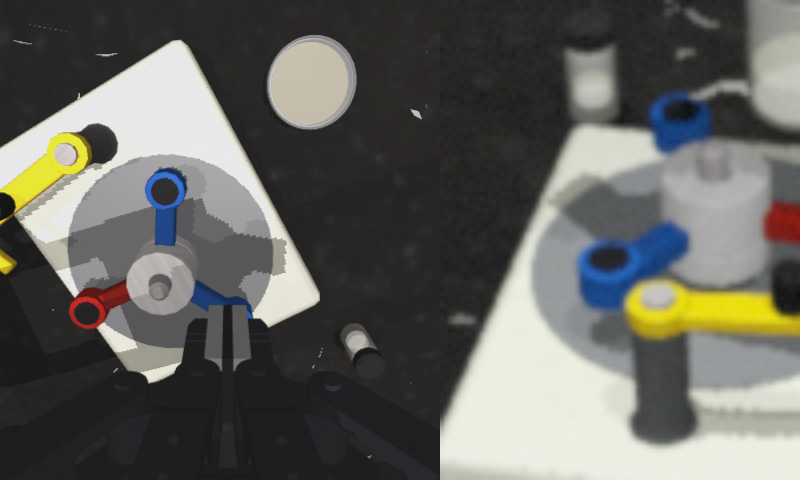

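The rotor is level and home: the red arm measures 3.343 rad against a target of 3.346, and the pilot stands clear. Next I move behind the knob.

```bash
python3 -m inch '{"grip":[1,1,1,1,1,1,1,1,1,1,1,1],"translation":[[0.1,-0.22,0],[0.2,-0.5,0],[0.2,-0.5,0.1],[0.2,-0.5,0.1],[0.2,-0.5,0.1],[0.15,-0.3,0.1],[0.05,-0.1,0.1],[0,0,0.3],[0,0,0.35],[0,0,0.3],[0,0,0.15],[0,0,0]],"turn":[[0,0,0],[0,0,0],[0,0,0],[0,0,0],[0,0,0],[0,0,0],[0,0,0],[0,0,0],[0,0,0],[0,0,0],[0,0,0],[0,0,0]]}'
python3 - <<'E'
from h import *
s=sense();p=s["eef_pos"]
cv2.imwrite("pics/w6.png",np.hstack([capture("wrist")[100:,100:500],cv2.resize(capture("side")[225:345,210:340],(400,380))])[:,:,::-1])
d=p-np.array([.573,.086,0]);print(p,s["tool_rot"],np.hypot(*d[:2]),np.arctan2(d[1],d[0]))
E
```

```text
time: 13.2
eef_pos: [0.527, 0.1017, 0.1004]
tool_rot: [-3.14, 0.001, 1.288]
force: [-0.6, -0.9, 0.3]
width: 0.0
grip_force: 0.0
[0.52696874 0.10174825 0.10038134] [-3.13985916e+00  1.01928476e-03  1.28798600e+00] 0.04865063453466082 2.811954278471418
```

View pics/w6.png

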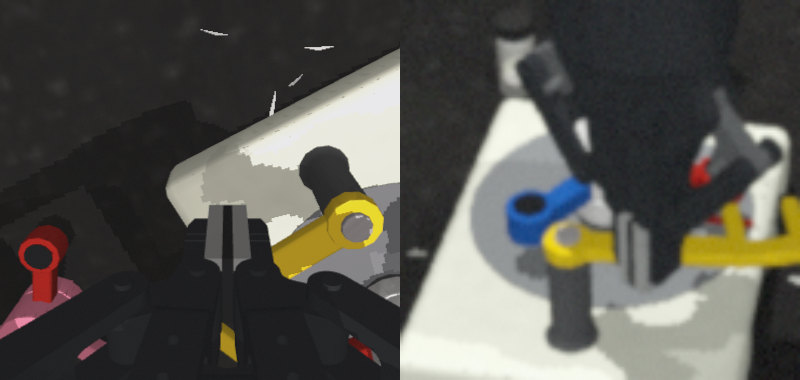

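The fingertips (228,230 in the wrist crop) are just behind the fork on the knob's trailing side. Now I swing the fork shut.

```bash
python3 -m inch '{"grip":[1,1,1,1,1,1,1,1,1,1,1,1],"translation":[[-0.078,0.003,0],[-0.078,0.003,0],[-0.078,0.003,0],[-0.078,0.003,0],[-0.078,0.003,0],[-0.078,0.003,0],[-0.078,0.003,0],[-0.078,0.003,0],[-0.078,0.003,0],[-0.078,0.003,0],[-0.078,0.003,0],[-0.078,0.003,0]],"turn":[[0,0,-1],[0,0,-1],[0,0,-1],[0,0,-1],[0,0,-1],[0,0,-1],[0,0,-1],[0,0,-1],[0,0,-1],[0,0,-1],[0,0,-1],[0,0,-1]]}'
python3 -m inch '{"grip":[1,1,1,1,1,1],"translation":[[-0.078,0.003,0],[-0.078,0.003,0],[-0.078,0.003,0],[-0.078,0.003,0],[-0.04,0.001,0],[0,0,0]],"turn":[[0,0,-1],[0,0,-1],[0,0,-1],[0,0,-1],[0,0,-0.5],[0,0,0]]}'
python3 - <<'E'
from h import *
s=sense();p=s["eef_pos"]
d=p-np.array([.573,.086,0]);print(p,np.hypot(*d[:2]),np.arctan2(d[1],d[0])%6.283)
E
```

```text
time: 14.5
eef_pos: [0.5365, 0.0578, 0.1023]
tool_rot: [3.14, 0.0, 2.251]
force: [0.5, 1.4, -0.1]
width: 0.0001
grip_force: 0.6
time: 15.1
eef_pos: [0.5501, 0.0463, 0.1022]
tool_rot: [3.14, 0.002, 2.608]
force: [0.1, 0.3, 0.2]
width: -0.0
grip_force: 0.0
[0.55013028 0.04631019 0.10222921] 0.045807259564314584 4.189459385933059
```

```bash
python3 -m inch '{"grip":[1,1,1,1],"translation":[[-0.037,0,0],[-0.037,0,0],[-0.02,0,0],[0,0,0]],"turn":[[0,0,-0.5],[0,0,-0.5],[0,0,-0.25],[0,0,0]]}'
python3 -m inch '{"grip":[1,1,1],"translation":[[-0.02,0,0],[-0.02,0,0],[0,0,0]],"turn":[[0,0,-0.25],[0,0,-0.25],[0,0,0]]}'
```

```text
time: 15.5
eef_pos: [0.5538, 0.0441, 0.1017]
tool_rot: [3.141, 0.001, 2.707]
force: [-0.5, 0.5, 0.3]
width: -0.0
grip_force: 0.1
time: 15.8
eef_pos: [0.5554, 0.0432, 0.1013]
tool_rot: [-3.142, 0.0, 2.748]
force: [-1.3, 0.7, 1.1]
width: -0.0001
grip_force: 0.3
```

```bash
python3 -m inch '{"grip":[1,1,1],"translation":[[-0.02,0,0],[-0.02,0,0],[0,0,0]],"turn":[[0,0,-0.1],[0,0,-0.1],[0,0,0]]}'
python3 -m inch '{"grip":[1,1,1],"translation":[[-0.02,0,0],[-0.02,0,0],[0,0,0]],"turn":[[0,0,0],[0,0,0],[0,0,0]]}'
```

```text
time: 16.1
eef_pos: [0.5558, 0.0429, 0.1012]
tool_rot: [-3.141, -0.003, 2.764]
force: [-4.7, 2.5, 4.0]
width: 0.0002
grip_force: 2.6
time: 16.4
eef_pos: [0.556, 0.0428, 0.1011]
tool_rot: [-3.141, -0.007, 2.764]
force: [-9.0, 5.0, 6.4]
width: 0.0001
grip_force: 4.8
```

The force rises to 10 N with no further motion at the expected angle, so the fork is on its stop. I'll back off and check.

```bash
python3 -m inch '{"grip":[1,1,1,1,1,1,1,1,1,1,1,1],"translation":[[0.1,0,0],[0.2,0,0],[0.2,0,-0.2],[0,0,-0.5],[0,0,-0.5],[0,0,-0.5],[0.5,0,-0.3],[0.7,-0.4,0],[0.7,-0.6,0],[0.7,-0.6,0],[0.4,-0.4,0],[0,0,0]],"turn":[[0,0,0],[0,0,0],[0,0,0],[0,0,0],[0,0,0],[0,0,0],[0,0,0],[0,0,0],[0,0,0],[0,0,0],[0,0,0],[0,0,0]]}'
python3 - <<'E'
from h import *
t=capture("top");sd=capture("side")
cv2.imwrite("pics/w7.png",np.hstack([cv2.resize(t[150:310,230:420],(460,387)),cv2.resize(sd[205:370,200:345],(340,387))])[:,:,::-1])
E
```

```text
time: 17.6
eef_pos: [0.3556, 0.0127, 0.2017]
tool_rot: [-3.141, -0.0, 2.763]
force: [1.5, -0.1, -0.4]
width: -0.0002
grip_force: 0.0
```

View pics/w7.png

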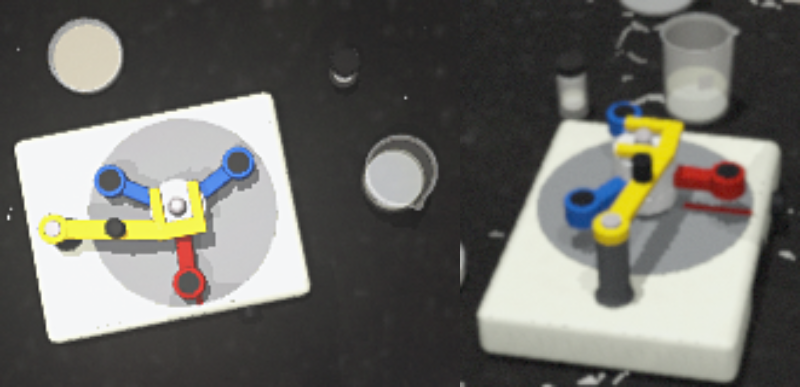

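```bash
python3 - <<'E'
from h import *
f=lambda u,v,z:onz((230+u/2.421,150+v/2.419),z)[:2]
g=lambda a,b:np.arctan2(*(b-a)[::-1])%6.2832
sh=f(178,205,.098);pv=f(50,229,.097);kn=f(115,228,.113);r=f(188,283,.076)
print(sh,pv,kn,r,"red",g(sh,r),np.hypot(*(r-sh)),"yaw from pivot",g(pv,sh)-4.712,"yaw if shut from knob",g(pv,kn)+.197-4.712,np.hypot(*(kn-pv)))
E
```

```text
[ 0.59208515 -0.00351561] [0.57267957 0.08785138] [0.5734175  0.03890937] [ 0.53729189 -0.01071833] red 3.2723105736410543 0.05526463831285275 yaw from pivot 0.20968523081894563 yaw if shut from knob 0.2124801129208338 0.0489475765146281
```

The final view shows the rotor home, the fork shut with its prongs either side of the pilot (178,205), and the knob angle within 0.003 rad of shut. The petri dish, vial and beaker haven't moved.

```bash
python3 -c "
from plant import *
print(close_job())"
```

```text
the job is handed in; nothing more can be done
None
```

The rotor is home with its red arm over the red line (within about 0.07 rad by the last picture, inside the bore's play), the keeper is shut against its stop, the arm is clear, the bystanders are unmoved, and the job was handed in at about 18 s.

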